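# Eject a sample canister and hang it behind its keeper

## Task

The steel sample canister sits sunk in the slanted cooling block: press the block's ejector lever all the way down so that the pin underneath pushes the canister up, then grip its raised head and draw it out. Hang it by its neck in the empty fork stand, pushed in past the swinging gravity keeper so that the keeper falls shut behind it, and let go. Do not disturb the other canister or the other things on the bench.

Things in the scene. Friction and masses are not known exactly. Their poses are not given: they have to be found in the camera images.
- block: Slanted cooling block, fixed on the bench: an aluminium block 80 x 60 x 79 mm on grey legs and a dark base plate. Origin on the bench under the middle of the block; z up, x to the block's rear. The bore runs in the block's x-z plane and leans 30 degrees from vertical: its axis, pointing up and out of the block, is (-0.5, 0, 0.866) in this frame, so the mouth faces the -x side. The block's upper face is square to that axis. An ejector hole goes through the floor of the bore.
- bore_mouth (a point): Centre of the bore's mouth in the block's upper face; nothing is above it. It lies at (-0.0395, 0, 0.1434) m in the block's frame. Bore 32 mm wide, 71 mm deep; the upper face reaches 40 mm (up and down the slope) and 30 mm (sideways) from this point.
- lever (a joint): Ejector lever, a steel bar under the block with a black press pad 40 x 32 mm at its end, about 172 mm to the block's -y side. Value in rad: 0 = pad up, pin down; 0.36 = pad fully down against its stop, pin and canister 27 mm higher along the bore. It pivots 78 mm to the -y side of the block's centre plane, on an axis square to the bore, and stays where it is left (friction). About 6 to 8 N on the pad moves it.
- lever_pad (a point): Middle of the top of the lever's press pad, 95 mm from the pivot. On its way from 0 to 0.36 rad it moves 34 mm against the bore's axis direction, that is along (0.5, 0, -0.866) in the block's frame. It starts about 78 mm above the bench; pressed down it is about 49 mm above it.
- canister: The steel canister to be moved, 72 mm long, about 0.2 kg. Origin at the centre of its bottom, z along its axis to its head. From the bottom: body 30 mm across, 32 mm long; neck 14 mm across, 12 mm long; head 30 mm across, 28 mm long (underside of head 44 mm from origin). It starts in the bore with its top only 1 mm out of the block; with the lever down its head stands out with the head's underside about 0 to 1 mm outside the block's upper face.
- stand_free: The empty fork stand, fixed. Origin on the bench under the seat; z up, x to the rear; the fork's mouth opens to its -x side. A grey column stands behind at x = 40 to 52 mm. Fork plate 5 mm thick, its top 115 mm above the bench, 48 mm wide over the prongs; slot 18 mm wide, from the prong tips at x = -32 mm to the slot's end at x = +9 mm. Nothing stands above the plate.
- stand_free_seat (a point): Seat of the empty fork: middle of the slot's inner end at the top of the plate. A hung canister's axis is here, the underside of its head resting on the plate.
- keeper_free (a joint): Keeper of the empty fork: a small steel arm 26 mm long on a post at (-44, +30) mm beside the mouth, 77 to 90 mm above the bench (so it meets a canister's body, below the plate). 0 = shut across the mouth, up to 1.5 rad = swung inwards. It only swings inwards; a canister pushed in swings it lightly aside and upward, and it falls shut by itself once the canister's axis is within about 10 mm of the seat (push it to the end of the slot).
- stand_full: The other, identical fork stand, where a canister already hangs. Fixed; same frame as the empty one. The two stands may be in either order.
- canister_hung: The canister already hanging in the other stand; same shape and frame. Leave alone.
- bottle: Loose glass bottle with blue cap, 70 mm across, 160 mm tall; origin under its centre. Leave alone.
- tube_rack: Loose green tube rack, 70 x 130 x 35 mm, tubes up to 73 mm high; origin under its centre. Leave alone.
- plate_box: Loose flat red plate box, 85 x 127 x 22 mm; origin under its centre. Leave alone.
Mind the look-alikes: they are no part of the job. What is shaped like the stand_free but blue or green is not meant.

How it is judged:
By the outcome, as a careful person would: the job done as asked, in the order asked, and still so for the second after the job is handed in, with the robot touching nothing.
It also fails if it takes over 64 s, if anything falls off the work surface, if the arm or the gripper's body presses on something with over 40 N, if the wrist force passes 120 N, or if a joint passes its speed limit or range.

## Robot

A 6-joint arm with a two-finger parallel gripper is mounted at the origin on the work surface. World frame = base frame: x ahead of the robot, y to its left, z up, the work surface at z = 0. Lengths are in m, angles in rad, forces in N, time in s.
With the tool pointing down it reaches from about 0.4 to 0.825 m from the base axis. Payload 7 kg.
Tool frame: the origin (TCP) lies on the mounting face of the last link; the fingertips stand arm.tcp_to_tips ahead of it and the grasp point (between the pads) lies 159 mm ahead of it (arm.tcp_to_tips is the distance from the TCP to the fingertips, in m); z points along the fingers, y is the direction in which the jaws open and shut (so a half turn about z gives the same grasp; the last joint's range is limited). The gripper opens to 88 mm and grips with 3 to 60 N. Pads are 19 mm wide; open, the fingers measure 130 mm over their backs; the gripper's body (78 mm by 193 mm) begins 47 mm behind the grasp point.
Start: joints at [-0.962, 0.359, 0.012, 0, -1.224, -0.288], TCP at [0.213, -0.641, 0.405] pointing down, gripper open.
Joint ranges: [-3.07, 3.07], [-1.43, 2.12], [-1.02, 1.25], [-3.03, 1.67], [-3.05, -0], [-3.03, 3.03]. Speed limits (rad/s): [2.39, 2.39, 3.01, 3.14, 3.14, 3.14].

## Interface

Orientations are given as [roll, pitch, yaw] about the fixed x, y, z axes, in that order (R = Rz(yaw) Ry(pitch) Rx(roll)).
In Python, from station import arm, cams, job_done, finder gives the robot as it stands.
- The arm moves only by the tool play_rows, never from a script. Its argument "targets" is a list that holds one entry, the list of rows, each a list of 4 numbers: the shift along the tool's x, y, z in m, then the turn about the tool's z in degrees. A call has 1 to 5 rows; each row is the pose to reach, as a shift and turn from the pose commanded when the call began, along the tool's axes at that moment; what a row does not reach only later rows make up. A row lasts 1/8 s, in which the tool goes at most 62.5 mm and 10.7 degrees, less where a joint would pass 70% of its speed; a pose out of reach is approached as far as the arm can. A call with a gripper value outside its range is refused whole. "grip" is the closure in counts, from 0 (fully open) to 255 (shut), set as the call begins (left out, the last holds). The fingers move at their own pace and stop on an object; "newtons" is the grip in N (left out, the last holds). Time passes only in rows, so rows that repeat a pose let the fingers close. It gives the time, the measured TCP pose, the force and the opening at its end, in the units of the state.
- arm.get_state(): the state, without advancing time (a new reading comes with each control period).
- cams.grab_frame(name): name is "scene" or "top" or "wrist"; returns (picture, depth): 420x560x3 uint8, red, green, blue; 420x560 float32, m along the optical axis (not along the pixel's ray), 0 where there is no reading.
- cams.camera_params(name): a dict with "intrinsics" (3x3 intrinsics, pixels), "D" ([k1, k2, p1, p2, k3] as OpenCV has them; the pictures are not rectified), "position" and "attitude" of the camera in the world. Camera axes: x right, y down, z forward; pixel columns grow to the right and rows downward; lengths in m; the calibration is good to about 2 mm. A picture is of the moment at which its call begins: read the wrist's pose just before it. camera_params takes no time and is no camera call; for the wrist camera it gives the pose at the moment of the call.
- job_done(): hands the job in, once; it reports no verdict.
Trained networks look in the newest picture that a camera, given by its name, has taken for a name from the list of things; names that differ only in an ending like _2 or _b are one class to them, and where a whole thing is asked for, a point or a joint stands for the part that bears it (a point fixed in the world has none). Each returns a list of dicts, best first, with "score" (0 to 1); they miss things now and then, are a little off and sometimes report something else, mostly with a low value. They report only what shows in the picture. A call takes as long as a camera call. They do not tell look-alikes from the thing itself.
- finder.find_in(camera, query): "xyz" ([x, y, z] in m, in world coordinates, good to about 4 mm: the middle of the surface that is visible of it).
- finder.masks_of(camera, query): "mask" (420x560 bool, what is visible of it).
The state is a dict: "t": time; "q": joint angles; "qd": joint speeds; "joint_efforts": joint torques, N m; "eef_pos": TCP position; "ee_rot": TCP orientation; "force": force on the tool from outside, world axes, zero at the start; "moment": the same for the moment, N m; "width": finger opening in m.
Only numpy, scipy, OpenCV 4.12 (cv2) and the standard library are available. Lean on these libraries where they do the work, as an engineer would, in place of code of your own. Each camera call takes 0.05 s, during which the arm holds its last target. There are 200 camera calls.

## Working session

There is one attempt and no reset: what is moved stays moved. The work goes in short steps, Python scripts to look and compute and a tool call to move; the robot and the scene stay as the last step left them, time stands still between calls to the robot, and variables do not carry over. Pictures are saved under pics/ and viewed, about 8 in all and at most 12, crops included, and the job is handed in when it is done.

Besides the shell and the picture viewer there is one more tool, called after ">>>" in YAML: its name, and indented under it one key for each argument. play_rows: Moves the arm, as the interface text tells. Its arguments: {"type":"object","properties":{"targets":{"type":"array","items":{"type":"array","items":{"type":"array","items":{"type":"number"}}}},"grip":{"type":"number"},"newtons":{"type":"number"}},"required":["targets"]}

```bash
mkdir -p pics; ls
python3 - <<'E'
from station import arm,cams,finder
import cv2,numpy as np
print(arm.get_state(), arm.tcp_to_tips)
for c in ["scene","top"]:
    im,d=cams.grab_frame(c); cv2.imwrite(f"pics/{c}0.png",im[:,:,::-1])
    p=cams.camera_params(c); print(c,p)
    for n in ["block","lever_pad","canister","stand_free","stand_full","canister_hung","keeper_free","bottle","tube_rack","plate_box"]:
        print(n,[(np.round(r["xyz"],3).tolist(),round(r["score"],2)) for r in finder.find_in(c,n)])
E
```

```text
pics
{'t': 0.0, 'q': array([-9.61887553e-01,  3.59384070e-01,  1.10881349e-02, -3.52890609e-04,
       -1.22407935e+00, -2.88108943e-01]), 'qd': array([-7.82204133e-04,  1.40112170e-03,  1.07171710e-05, -3.34714639e-04,
       -3.11987049e-05,  5.74524301e-04]), 'joint_efforts': array([ 7.12865040e-04, -5.82715380e+01,  2.93082529e+01,  6.99788824e+00,
        6.97790732e-03, -1.24563471e-04]), 'eef_pos': array([ 0.21279592, -0.64038773,  0.40373651]), 'ee_rot': array([ 3.13998451e+00, -1.30619072e-04, -2.82091290e+00]), 'force': array([ 0.13454378, -0.21285877,  0.65965686]), 'moment': array([-0.00288707, -0.03227504, -0.02381808]), 'width': 0.08750550167086885} 0.1781
scene {'intrinsics': array([[379.94808191,   0.        , 278.94445186],
       [  0.        , 379.94808191, 213.17776098],
       [  0.        ,   0.        ,   1.        ]]), 'D': array([-0.02828067,  0.        ,  0.        ,  0.        ,  0.        ]), 'position': array([0.92608673, 0.61037265, 0.63331471]), 'attitude': array([-2.23801028, -0.01655034,  2.53815002])}
block [([0.594, -0.091, 0.081], 0.94)]
lever_pad 
[... 811 characters left out ...]
attitude': array([-3.06024911,  0.0389437 , -1.59379625])}
block [([0.578, -0.113, 0.102], 0.94), ([0.592, -0.253, 0.067], 0.64)]
lever_pad []
canister [([0.542, -0.111, 0.148], 0.48), ([0.557, 0.24, 0.042], 0.35)]
stand_free [([0.35, 0.336, 0.032], 0.96), ([0.559, 0.243, 0.038], 0.9), ([0.658, 0.376, 0.014], 0.67)]
stand_full [([0.543, 0.107, 0.116], 0.57), ([0.542, -0.11, 0.145], 0.3)]
canister_hung [([0.374, -0.021, 0.022], 0.66), ([0.526, 0.112, 0.147], 0.51)]
keeper_free [([0.528, 0.112, 0.151], 0.49)]
bottle [([0.489, 0.459, 0.106], 0.78), ([0.556, 0.245, 0.039], 0.55), ([0.371, -0.016, 0.021], 0.39)]
tube_rack [([0.769, -0.004, 0.036], 0.86)]
plate_box [([0.373, -0.015, 0.023], 0.66)]
```

View pics/scene0.png

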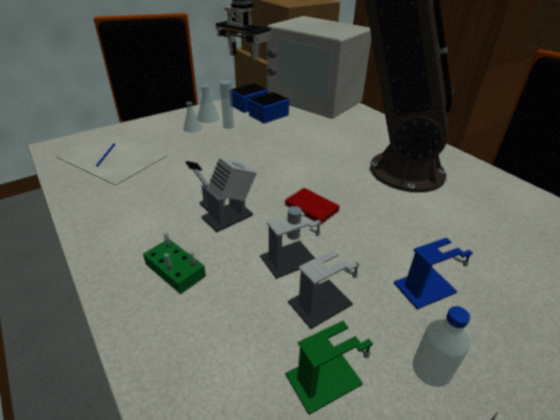

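View pics/top0.png

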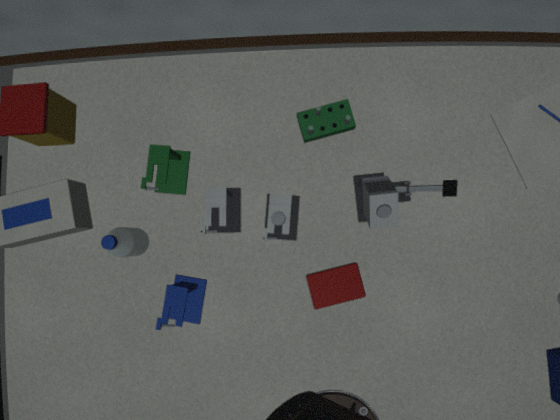

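The scene shows four fork stands. The grey one at scene (320,285), top (221,210), is empty, and the grey one at scene (288,240), top (281,215), holds a canister. The blue and green ones are look-alikes. stand_free is therefore the grey, empty one. The top and scene cameras differ by about 15–20 mm, so I'll settle that with the wrist camera from close by.

```bash
cat > h.py <<'E'
import numpy as np, cv2
from scipy.spatial.transform import Rotation as Ro
from station import arm,cams,finder
def pose():
    s=arm.get_state(); return np.array(s["eef_pos"]), Ro.from_euler("xyz",s["ee_rot"]), s
def shift(xyz,yaw=None):
    "tool-axes shift (mm) and turn (deg) to reach world TCP xyz, yaw"
    p,R,s=pose(); d=R.inv().apply(np.array(xyz)-p)*1000
    t=0
    if yaw is not None:
        t=-np.degrees(yaw-s["ee_rot"][2]); t=(t+90)%180-90
    print("shift mm",d.round(1),"turn",round(t,1),"q6",s["q"][5].round(2))
def cloud(c):
    p0=cams.camera_params(c); im,d=cams.grab_frame(c); p=p0
    h,w=d.shape; u,v=np.meshgrid(np.arange(w),np.arange(h))
    n=cv2.undistortPoints(np.stack([u,v],-1).reshape(-1,1,2).astype(np.float64),p["intrinsics"],p["D"]).reshape(h,w,2)
    P=np.concatenate([n*d[...,None],d[...,None]],-1)
    W=Ro.from_euler("xyz",p["attitude"]).apply(P.reshape(-1,3)).reshape(h,w,3)+p["position"]
    W[d==0]=np.nan
    return im,W
E
python3 - <<'E'
from h import *
p=cams.camera_params("wrist"); q,R,s=pose()
print(R.inv().apply(p["position"]-q), (R.inv()*Ro.from_euler("xyz",p["attitude"])).as_matrix().round(3), p["intrinsics"][0,0])
for c in ["top","scene"]:
    im,W=cloud(c); 
    m=np.abs(W[...,2])<.05; 
    # bench plane
    A=W[m&(W[...,0]>.35)&(W[...,0]<.8)&(np.abs(W[...,1])<.35)]
    A=A[np.abs(A[:,2]-np.median(A[:,2]))<.012]
    X=np.c_[A[:,:2],np.ones(len(A))]; print(c,np.linalg.lstsq(X,A[:,2],rcond=None)[0].round(4))
shift([.50,-.15,.50],-2.82+.0)
E
```

```text
[0.08015945 0.0003563  0.02021282] [[-0.    -0.955 -0.297]
 [ 1.    -0.    -0.001]
 [ 0.001 -0.297  0.955]] 320.0247354440837
top [-0.0008  0.001   0.0003]
scene [-0.0024  0.0034  0.0022]
shift mm [-427.2  375.   -95.3] turn -0.0 q6 -0.29
```

>>> play_rows:
  targets:
    - [[-0.045, 0.04, -0.01, 0], [-0.09, 0.08, -0.02, 0], [-0.135, 0.12, -0.03, 0], [-0.18, 0.16, -0.04, 0], [-0.22, 0.2, -0.05, 0]]

```text
t: 1.82
eef_pos: [0.3592, -0.3796, 0.4552]
ee_rot: [-3.141, 0.0, -2.821]
force: [0.7, 0.8, 0.5]
width: 0.0877
```

>>> play_rows:
  targets:
    - [[-0.045, 0.04, -0.01, 0], [-0.09, 0.08, -0.02, 0], [-0.135, 0.12, -0.03, 0], [-0.18, 0.15, -0.04, 0], [-0.18, 0.15, -0.04, 0]]

```text
t: 2.45
eef_pos: [0.4839, -0.1797, 0.4953]
ee_rot: [-3.141, 0.001, -2.817]
force: [-1.1, -1.1, -0.6]
width: 0.0878
```

Run:
```python
from h import *
print(pose()[2]["eef_pos"],pose()[2]["ee_rot"])
im,W=cloud("wrist"); cv2.imwrite("pics/w1.png",im[:,:,::-1]); np.save("w1.npy",W)
print(np.nanpercentile(W[...,2],[10,50]))
for n in ["block","lever_pad","canister","plate_box","tube_rack"]:
    print(n,[(np.round(r["xyz"],3).tolist(),round(r["score"],2)) for r in finder.find_in("wrist",n)])
```

```text
[ 0.4838606  -0.1797167   0.49532522] [-3.14115611e+00  1.49209187e-03 -2.81666680e+00]
[-0.00105202  0.00083917]
block [([0.571, -0.136, 0.088], 0.83)]
lever_pad [([0.595, -0.248, 0.073], 0.89)]
canister [([0.538, -0.114, 0.143], 0.93)]
plate_box [([0.371, -0.023, 0.024], 0.82), ([0.597, -0.252, 0.068], 0.52)]
tube_rack [([0.742, -0.017, 0.022], 0.66)]
```

View pics/w1.png

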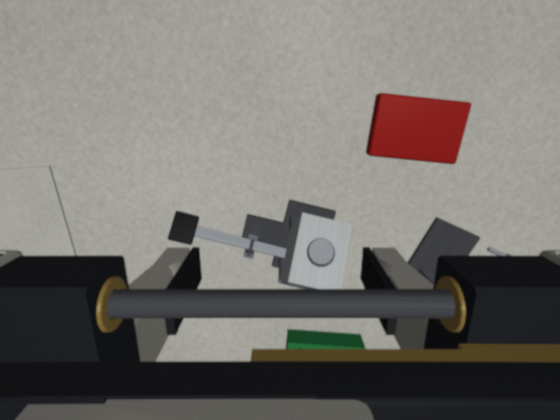

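The wrist view agrees with the top camera, so the scene camera is the one that is off. The canister's top is at (321,251), the pad at (184,228) and the block's upper face runs from (285,215) to (350,290). I'll fit the geometry from the depth image.

```bash
cat > fit.py <<'E'
from h import *
def fit(im,W,cseed,pseed):
    # upper face: plane with 30deg normal near the canister seed
    c=np.array(cseed)
    m=(np.linalg.norm(W-c,axis=-1)<.045)
    P=W[m]
    best=None; rng=np.random.default_rng(0)
    for _ in range(400):
        a=P[rng.choice(len(P),3,False)]; n=np.cross(a[1]-a[0],a[2]-a[0]); l=np.linalg.norm(n)
        if l<1e-6: continue
        n/=l; n*=np.sign(n[2]); k=(abs((P-a[0])@n)<.0015)
        if abs(n[2]-.866)<.1 and (best is None or k.sum()>best.sum()): best=k
    Q=P[best]; c0=Q.mean(0); n=np.linalg.svd(Q-c0)[2][2]; n*=np.sign(n[2])
    yaw=np.arctan2(-n[1],-n[0])
    print("face n",n.round(3),"block yaw deg",np.degrees(yaw).round(2),"npts",len(Q))
    # pad: flat patch
    k=(np.linalg.norm(W-np.array(pseed),axis=-1)<.035)&(W[...,2]>.035)
    D=W[k]; print("pad median",np.median(D,0).round(4),"x/y mid-range",D[:,:2].min(0).round(3),D[:,:2].max(0).round(3))
    return n,yaw,c0
E
python3 - <<'E'
from fit import *
W=np.load("w1.npy"); im=cv2.imread("pics/w1.png")
print("can px",W[251,321].round(4),"pad px",W[228,184].round(4))
n,yaw,c0=fit(im,W,W[251,321],W[228,184])
# face extents in block frame
R=Ro.from_euler("z",yaw).as_matrix()
m=(np.linalg.norm(W-c0,axis=-1)<.07)&(abs((W-c0)@n)<.002)
F=(W[m]-W[251,321])@R
print("face ext block frame rel. to can px",np.percentile(F,[1,99],axis=0).round(4))
K=W[228,184]-W[251,321]; print("pad rel can in block", (R.T@K).round(4))
mk=finder.masks_of("wrist","canister")
g=cv2.cvtColor(im,cv2.COLOR_BGR2HSV)
roi=im[205:300,275:360]; 
cv2.imwrite("pics/w1c.png",cv2.resize(roi,None,fx=6,fy=6,interpolation=cv2.INTER_CUBIC))
for r in mk[:2]:
    v,u=np.nonzero(r["mask"]); print(r["score"],u.mean(),v.mean(),len(u),np.nanmean(W[r["mask"]],0).round(4))
E
```

```text
can px [ 0.5405 -0.1123  0.1432] pad px [ 0.5931 -0.2779  0.0786]
face n [-0.5   -0.039  0.865] block yaw deg 4.45 npts 3190
pad median [ 0.5942 -0.276   0.0765] x/y mid-range [ 0.576 -0.296] [ 0.613 -0.245]
face ext block frame rel. to can px [[-0.0325 -0.0299 -0.0197]
 [ 0.0351  0.0292  0.0195]]
pad rel can in block [ 0.0396 -0.1692 -0.0646]
```

View pics/w1c.png

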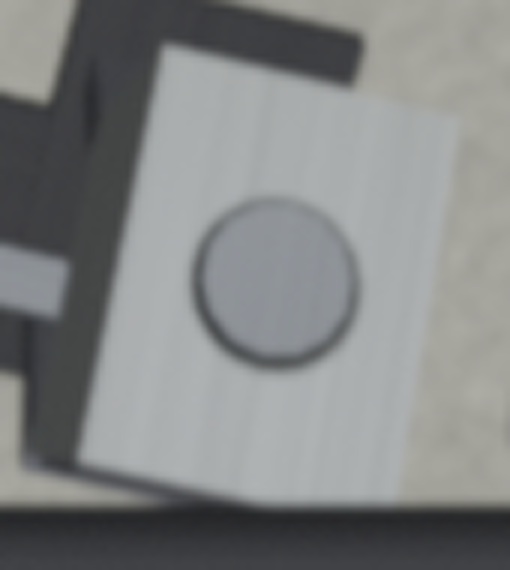

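Run:
```python
from h import *
shift([.5945,-.283,.275],np.radians(4.45-180))
```

```text
shift mm [ -76.  -130.3  219.6] turn 13.8 q6 -1.27
```

>>> play_rows:
  targets:
    - [[-0.025, -0.043, 0.02, 5], [-0.05, -0.087, 0.05, 10], [-0.076, -0.13, 0.09, 13.8], [-0.076, -0.13, 0.15, 13.8], [-0.076, -0.13, 0.19, 13.8]]
  grip: 255
  newtons: 20

```text
t: 3.42
eef_pos: [0.5941, -0.283, 0.3008]
ee_rot: [3.14, -0.004, -3.064]
force: [0.1, 0.3, 0.5]
width: 0.0435
```

Run:
```python
from h import *
shift([.5945,-.283,.256],np.radians(4.45-180)); print(pose()[2]["width"])
```

```text
shift mm [-0.6 -0.1 44.8] turn -0.0 q6 -1.34
0.04351773484956941
```

>>> play_rows:
  targets:
    - [[0, 0, 0, 0], [0, 0, 0.01, 0], [0, 0, 0.025, 0], [0, 0, 0.04, 0], [0, 0, 0.045, 0]]

```text
t: 4.05
eef_pos: [0.5953, -0.2819, 0.2596]
ee_rot: [-3.141, 0.0, -3.061]
force: [-0.6, -2.0, 5.8]
width: 0.0009
```

>>> play_rows:
  targets:
    - [[-0.002, 0, 0.0045, 0], [-0.005, 0, 0.009, 0], [-0.008, 0, 0.0135, 0], [-0.01, 0, 0.018, 0], [-0.0125, 0, 0.0215, 0]]

```text
t: 4.68
eef_pos: [0.6075, -0.2815, 0.2388]
ee_rot: [-3.14, -0.0, -3.062]
force: [-3.7, -4.0, 4.0]
width: 0.0001
```

>>> play_rows:
  targets:
    - [[-0.002, 0, 0.003, 0], [-0.0035, 0, 0.006, 0], [-0.005, 0, 0.009, 0], [-0.006, 0, 0.011, 0], [-0.006, 0, 0.012, 0]]

```text
t: 5.3
eef_pos: [0.6117, -0.281, 0.232]
ee_rot: [-3.14, -0.003, -3.06]
force: [-23.1, 4.9, 49.2]
width: 0.0004
```

Run:
```python
from h import *
s=pose()[2]; print(s["eef_pos"],s["force"])
```

```text
[ 0.61173952 -0.28100798  0.23197725] [-23.08577513   4.91826797  49.19333874]
```

>>> play_rows:
  targets:
    - [[0.002, 0, -0.01, 0], [0.004, 0, -0.05, 0], [0.03, 0.04, -0.11, 0], [0.06, 0.09, -0.17, 0], [0.08, 0.14, -0.23, 0]]

```text
t: 5.92
eef_pos: [0.5392, -0.1772, 0.4179]
ee_rot: [3.141, 0.0, -3.062]
force: [1.4, 0.0, 0.8]
width: 0.0004
```

>>> play_rows:
  targets:
    - [[0.025, 0.025, 0, 0], [0.025, 0.025, 0, 0]]
  grip: 0

```text
t: 6.18
eef_pos: [0.5118, -0.1539, 0.4181]
ee_rot: [3.141, 0.003, -3.06]
force: [0.6, -1.3, -0.3]
width: 0.015
```

Run:
```python
from fit import *
print(pose()[2]["eef_pos"],pose()[2]["ee_rot"],pose()[2]["force"])
im,W=cloud("wrist"); cv2.imwrite("pics/w2.png",im[:,:,::-1]); np.save("w2.npy",W)
for n in ["lever_pad","canister"]:
    print(n,[(np.round(r["xyz"],4).tolist(),round(r["score"],2)) for r in finder.find_in("wrist",n)])
```

```text
[ 0.51179957 -0.15390045  0.418054  ] [ 3.14074906e+00  2.69684773e-03 -3.05974274e+00] [ 0.55557028 -1.28433293 -0.31682293]
lever_pad [([0.5978, -0.2448, 0.0497], 0.75)]
canister [([0.5229, -0.1141, 0.1637], 0.98)]
```

View pics/w2.png

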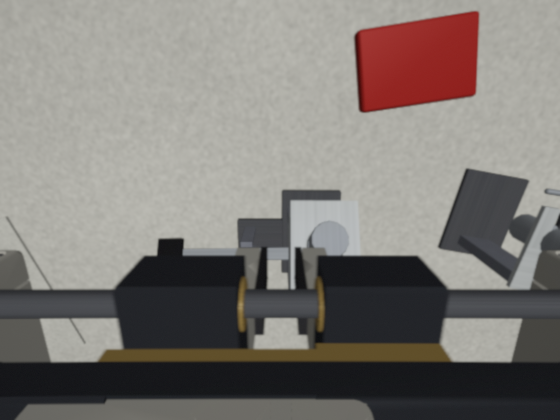

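The head is raised, with its top at (329,239). The pad at (171,247) is down.

Run:
```python
from h import *
W=np.load("w2.npy"); n=np.array([-.499,-.039,.866]); m0=np.array([.5405,-.1123,.1425])
print("top px",W[238,329].round(4),"height over mouth",((W[230:246:4,325:335:3]-m0)@n).round(4).ravel())
mk=np.abs((W-W[238,329])@n)<.002; mk&=np.linalg.norm(W-W[238,329],axis=-1)<.025
v,u=np.nonzero(mk); (cx,cy),r=cv2.minEnclosingCircle(np.c_[u,v].astype(np.float32)); print(cx,cy,r,"mean",W[mk].mean(0).round(4),"minmax",W[mk].min(0).round(4),W[mk].max(0).round(4))
shift([.5285,-.1132,.3228],np.radians(4.45-180))
```

```text
top px [ 0.5258 -0.1144  0.1669] height over mouth [0.0288 0.0277 0.0277 0.0283 0.0271 0.0287 0.0279 0.0289 0.0273 0.0274
 0.0283 0.0278 0.0285 0.0281 0.0276 0.0284]
330.1846618652344 238.44435119628906 19.01447868347168 mean [ 0.5253 -0.1131  0.1662] minmax [ 0.5139 -0.1277  0.1582] [ 0.537  -0.0994  0.1739]
shift mm [-18.2  40.8  93.8] turn 0.1 q6 -1.56
```

>>> play_rows:
  targets:
    - [[-0.009, 0.02, 0.02, 0], [-0.018, 0.041, 0.04, 0], [-0.018, 0.041, 0.04, 0], [-0.018, 0.041, 0.07, 0], [-0.018, 0.041, 0.093, 0]]
  grip: 0

```text
t: 6.95
eef_pos: [0.5284, -0.1138, 0.3229]
ee_rot: [-3.141, -0.0, -3.062]
force: [-0.1, -0.4, 0.1]
width: 0.0771
```

Run:
```python
from h import *
print(pose()[2]["width"],pose()[2]["force"])
shift([.528,-.1134,.3228],np.radians(4.45-180))
im,W=cloud("wrist"); cv2.imwrite("pics/w3.png",im[:,:,::-1])
```

```text
0.07712670357431213 [-0.14382971 -0.42534899  0.05165184]
shift mm [0.3 0.4 0.1] turn 0.1 q6 -1.64
```

View pics/w3.png

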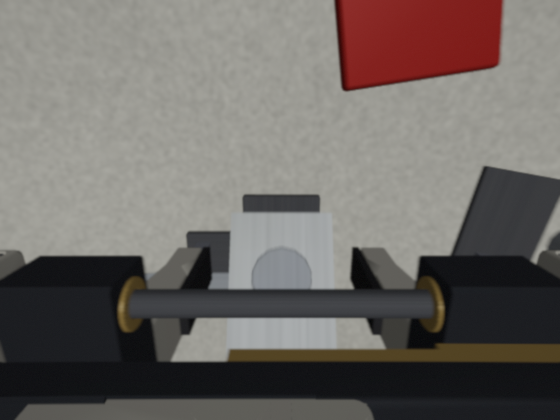

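The head at (281,277) is centred between the fingers, so I'll close.

>>> play_rows:
  targets:
    - [[0, 0, 0, 0], [0, 0, 0, 0], [0, 0, 0, 0], [0, 0, 0, 0], [0, 0, 0, 0]]
  grip: 255
  newtons: 15

```text
t: 7.62
eef_pos: [0.528, -0.113, 0.3241]
ee_rot: [3.142, 0.001, -3.062]
force: [0.8, -0.6, 0.1]
width: 0.0418
```

>>> play_rows:
  targets:
    - [[0, 0, 0, 0], [0, 0, 0, 0], [0.0025, 0, -0.004, 0], [0.005, 0, -0.0087, 0], [0.005, 0, -0.0087, 0]]

```text
t: 8.25
eef_pos: [0.5227, -0.1134, 0.3329]
ee_rot: [3.142, 0.0, -3.062]
force: [0.9, -0.0, -1.9]
width: 0.0297
```

Gripped, at 29.7 mm wide and with the weight on the wrist. Now I'll draw it out along the axis.

>>> play_rows:
  targets:
    - [[0.006, 0, -0.0104, 0], [0.012, 0, -0.0208, 0], [0.018, 0, -0.0312, 0], [0.024, 0, -0.0416, 0], [0.027, 0, -0.048, 0]]

```text
t: 8.88
eef_pos: [0.4955, -0.1156, 0.3814]
ee_rot: [3.141, 0.001, -3.062]
force: [0.1, -0.2, -2.1]
width: 0.0296
```

>>> play_rows:
  targets:
    - [[0.01, 0, -0.02, 0], [0.02, 0, -0.045, 0], [0.03, 0, -0.07, 0], [0.03, 0, -0.07, 0]]

```text
t: 9.38
eef_pos: [0.4659, -0.1181, 0.4525]
ee_rot: [-3.142, 0.004, -3.062]
force: [0.8, 0.6, -2.5]
width: 0.0297
```

```bash
cat > look.py <<'E'
from h import *
import sys
# canister points below gripper, tilt estimate
def look(c,name,box=None,f=1):
    im,W=cloud(c)
    o=im if box is None else im[box[1]:box[3],box[0]:box[2]]
    cv2.imwrite(f"pics/{name}.png",cv2.resize(o,None,fx=f,fy=f,interpolation=cv2.INTER_CUBIC)[:,:,::-1])
    return im,W
E
python3 - <<'E'
from look import *
p,R,s=pose(); print(p,s["force"],s["width"])
c=cams.camera_params("scene"); g=p+[0.01,.015,-.17]
q=Ro.from_euler("xyz",c["attitude"]).inv().apply(g-c["position"]); uv=c["intrinsics"]@q/q[2]; print(uv)
u,v=uv[:2].astype(int); look("scene","s4",(max(u-90,0),max(v-70,0),u+90,v+70),4)
E
```

```text
[ 0.46593418 -0.11807192  0.45248355] [ 0.8052591   0.64879344 -2.4925007 ] 0.029741946681351984
[261.64385545 106.6225825    1.        ]
```

View pics/s4.png

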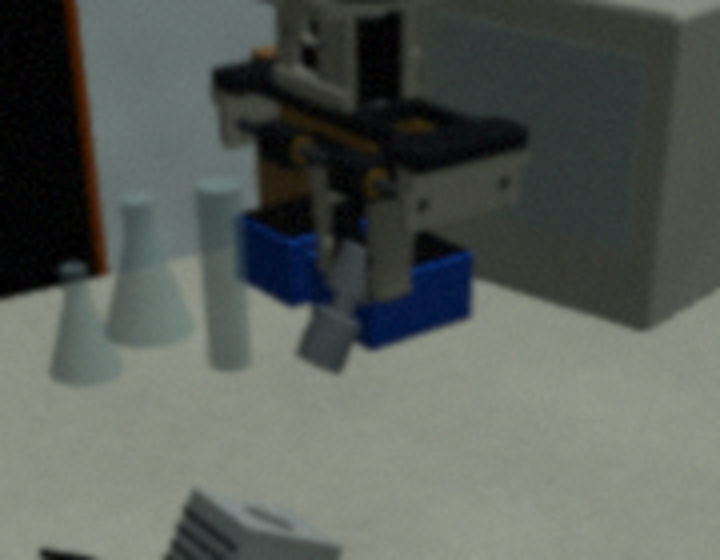

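The canister is out and held with its 30° lean. Since the tool can't tilt, I'll lower it just above free bench and ease the grip so it can swing upright.

Run:
```python
from h import *
shift([.46,-.26,.236],np.radians(4.45-180))
```

```text
shift mm [  17.7 -141.2  214.9] turn 0.1 q6 -1.65
```

>>> play_rows:
  targets:
    - [[0.006, -0.045, 0.02, 0], [0.012, -0.09, 0.06, 0], [0.018, -0.141, 0.11, 0], [0.018, -0.141, 0.165, 0], [0.018, -0.141, 0.215, 0]]

```text
t: 10.05
eef_pos: [0.4582, -0.2607, 0.2319]
ee_rot: [3.141, -0.003, -3.064]
force: [0.9, -1.1, -1.6]
width: 0.0291
```

>>> play_rows:
  targets:
    - [[0, 0, 0, 0], [0, 0, 0, 0], [0, 0, 0, 0], [0, 0, 0, 0], [0, 0, 0, 0]]
  newtons: 4

```text
t: 10.68
eef_pos: [0.4597, -0.2599, 0.2365]
ee_rot: [-3.141, 0.002, -3.061]
force: [-0.3, -0.4, -1.9]
width: 0.0298
```

```bash
cat > tilt.py <<'E'
from look import *
def tilt(name=None,cam="scene",f=3):
    p,R,s=pose(); print(p.round(4),s["force"].round(1),round(s["width"],4))
    off=np.array([0.014,.018,0]) if cam=="scene" else np.zeros(3)
    c=cams.camera_params(cam); g=p+off-[0,0,.19]
    q=Ro.from_euler("xyz",c["attitude"]).inv().apply(g-c["position"]); uv=c["intrinsics"]@q/q[2]
    u,v=uv[:2].astype(int); b=(max(u-70,0),max(v-60,0),u+70,v+60)
    im,W=look(cam,name or "tmp",b,f)
    L=(W-off-(p-[0,0,.159]))
    rot=Ro.from_euler("z",s["ee_rot"][2]).as_matrix(); L=L@rot  # x tool-x, y = -tool y
    for z in np.arange(-.07,-.019,.01):
        m=(abs(L[...,2]-z)<.005)&(abs(L[...,0])<.06)&(abs(L[...,1])<.03)&(W[...,2]>.006)
        if m.sum()>3: print("z %.3f n %d x %.4f..%.4f y %.4f..%.4f"%(z,m.sum(),L[m][:,0].min(),L[m][:,0].max(),L[m][:,1].min(),L[m][:,1].max()))
E
python3 -c "
from tilt import *
tilt('s5',f=5)"
```

```text
[ 0.4597 -0.2599  0.2365] [-0.3 -0.4 -1.9] 0.0298
```

View pics/s5.png

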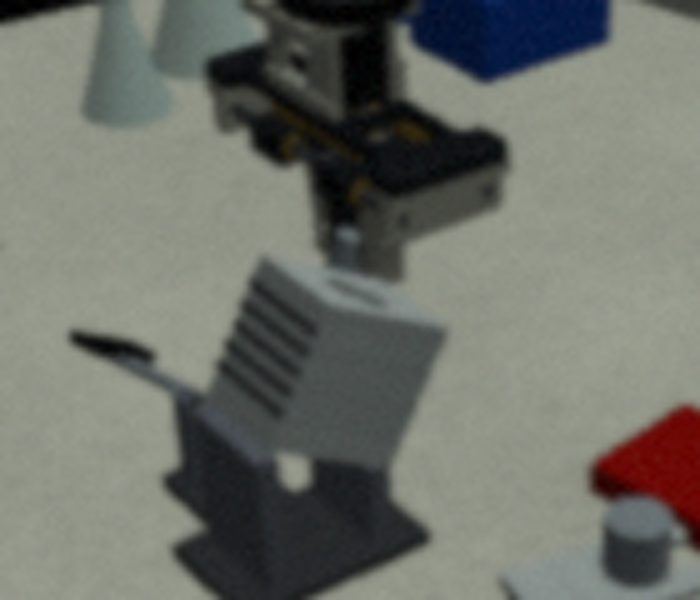

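The canister is hidden behind the block here. I'll carry it to free bench behind the lever, where the scene camera can see it.

>>> play_rows:
  targets:
    - [[0, 0, -0.03, 0], [-0.01, 0, -0.08, 0], [-0.05, 0, -0.1, 0], [-0.1, 0, -0.1, 0], [-0.15, 0, -0.1, 0]]
  newtons: 10

```text
t: 11.35
eef_pos: [0.6102, -0.2478, 0.3365]
ee_rot: [-3.141, 0.002, -3.062]
force: [0.1, -0.5, -1.1]
width: 0.0296
```

>>> play_rows:
  targets:
    - [[-0.045, 0, 0.0, 0], [-0.09, -0.005, 0.0, 0], [-0.09, -0.005, 0.03, 0], [-0.09, -0.005, 0.07, 0], [-0.09, -0.005, 0.1, 0]]

```text
t: 11.98
eef_pos: [0.6987, -0.2456, 0.2334]
ee_rot: [3.141, -0.002, -3.062]
force: [0.5, 0.7, -1.3]
width: 0.0294
```

>>> play_rows:
  targets:
    - [[0, 0, 0, 0], [0, 0, 0, 0], [0, 0, 0, 0]]
  newtons: 4

```text
t: 12.35
eef_pos: [0.6997, -0.2459, 0.2376]
ee_rot: [-3.141, 0.003, -3.061]
force: [0.6, -0.2, -1.9]
width: 0.0301
```

```bash
python3 -c "
from tilt import *
tilt('s6',f=5)"
```

```text
[ 0.6997 -0.2459  0.2376] [ 0.6 -0.2 -1.9] 0.0301
z -0.060 n 29 x -0.0267..0.0011 y -0.0021..0.0218
z -0.050 n 43 x -0.0251..0.0069 y -0.0007..0.0247
z -0.040 n 51 x -0.0210..0.0113 y -0.0026..0.0195
z -0.030 n 43 x -0.0179..0.0050 y 0.0001..0.0256
z -0.020 n 20 x -0.0080..0.0247 y -0.0144..0.0206
```

View pics/s6.png

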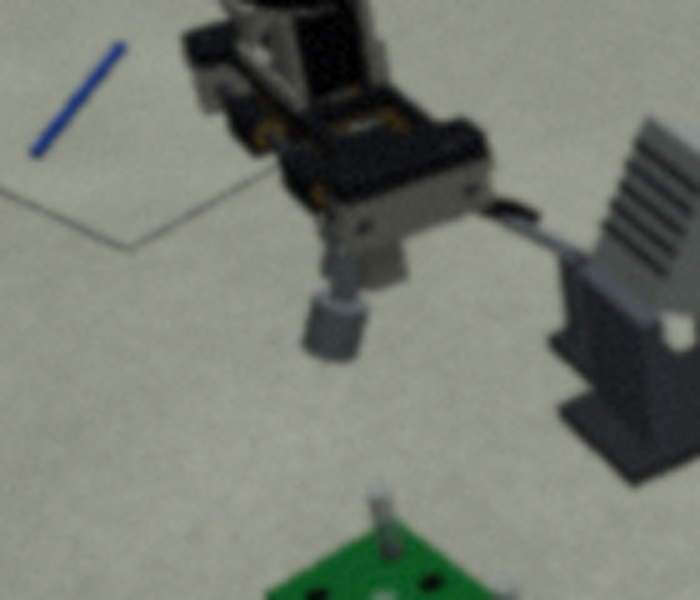

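It has swung to about 12° of lean. I'll go to 3 N and press its bottom gently onto the bench while drifting +x, so it seats upright.

>>> play_rows:
  targets:
    - [[0.008, 0, 0, 0], [-0.004, 0, 0, 0], [0.006, 0, 0, 0], [-0.002, 0, 0, 0], [0, 0, 0, 0]]
  newtons: 3

```text
t: 13.02
eef_pos: [0.6997, -0.2457, 0.2356]
ee_rot: [-3.141, 0.001, -3.061]
force: [-0.1, 0.0, -0.8]
width: 0.0302
```

>>> play_rows:
  targets:
    - [[0, 0, 0.004, 0], [-0.002, 0, 0.008, 0], [-0.007, 0, 0.01, 0], [-0.012, 0, 0.012, 0], [-0.012, 0, 0.013, 0]]

```text
t: 13.65
eef_pos: [0.7115, -0.2448, 0.2224]
ee_rot: [-3.141, 0.0, -3.061]
force: [-0.4, 0.7, 4.0]
width: 0.0298
```

```bash
python3 -c "
from tilt import *
tilt('s7',f=5)"
```

```text
[ 0.7115 -0.2448  0.2224] [-0.4  0.7  4. ] 0.0298
z -0.060 n 9 x 0.0037..0.0272 y -0.0025..0.0161
z -0.050 n 32 x 0.0035..0.0308 y -0.0018..0.0143
z -0.040 n 37 x 0.0013..0.0307 y -0.0031..0.0137
z -0.030 n 29 x 0.0013..0.0263 y -0.0021..0.0224
z -0.020 n 12 x -0.0005..0.0239 y -0.0172..0.0153
```

View pics/s7.png

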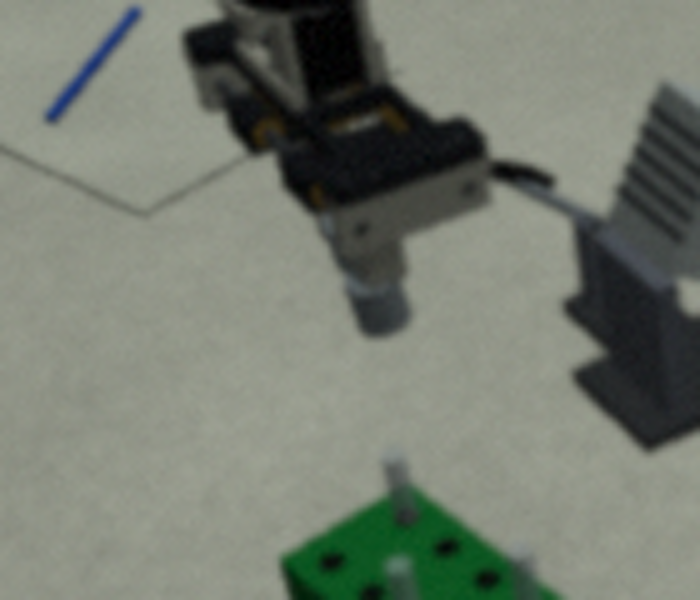

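```bash
cat > top.py <<'E'
from look import *
def top(name=None):
    p,R,s=pose(); print(p.round(4),s["force"].round(1),round(s["width"],4))
    im,W=look("wrist",name or "tmp")
    L=R.inv().apply((W-p).reshape(-1,3)).reshape(W.shape)-[0,0,.159]  # tool frame about grasp point
    m=(abs(L[...,0])<.03)&(abs(L[...,1])<.0135)&(L[...,2]>-.03)&(L[...,2]<.02)
    P=L[m]; print("n",len(P))
    if len(P)<20: return
    best=None; rng=np.random.default_rng(0)
    for _ in range(500):
        a=P[rng.choice(len(P),3,False)]; n=np.cross(a[1]-a[0],a[2]-a[0]); l=np.linalg.norm(n)
        if l<1e-7: continue
        k=abs((P-a[0])@(n/l))<.001
        if best is None or k.sum()>best.sum(): best=k
    Q=P[best]; c=Q.mean(0); n=np.linalg.svd(Q-c)[2][2]; n*=-np.sign(n[2])
    print("inl",len(Q),"n(tool)",n.round(3),"tilt deg about y",np.degrees(np.arctan2(n[0],-n[2])).round(1),"x",Q[:,0].min().round(4),Q[:,0].max().round(4),"y",Q[:,1].min().round(4),Q[:,1].max().round(4),"c",c.round(4))
    v,u=np.nonzero(m); print("px",u.min(),u.max(),v.min(),v.max())
E
python3 -c "
from top import *
top('w7')"
```

```text
[ 0.7112 -0.2449  0.2222] [-0.8  0.7  3. ] 0.0298
n 2382
inl 896 n(tool) [-0.083 -0.015 -0.996] tilt deg about y -4.8 x -0.0179 0.0119 y -0.0133 0.0134 c [ 0.0042  0.0001 -0.01  ]
px 251 309 241 321
```

The top plane shows it resting on the bench with only 4.8° of over-swing, which is well inside its stable range. I'll release it to settle upright, then regrip squarely and slightly higher.

>>> play_rows:
  targets:
    - [[0, 0, 0, 0], [0, 0, 0, 0], [0, 0, -0.002, 0], [0, 0, -0.004, 0], [0, 0, -0.004, 0]]
  grip: 120

```text
t: 14.38
eef_pos: [0.7111, -0.2448, 0.2268]
ee_rot: [-3.142, 0.0, -3.062]
force: [-0.4, -0.2, -0.5]
width: 0.0466
```

```bash
python3 -c "
from top import *
top('w8')"
```

```text
[ 0.7111 -0.2448  0.2268] [-0.4 -0.2 -0.5] 0.0466
n 2902
inl 1804 n(tool) [-0.003 -0.003 -1.   ] tilt deg about y -0.2 x -0.0026 0.0186 y -0.0133 0.0135 c [ 0.0071  0.0002 -0.0039]
px 252 308 231 288
```

View pics/w8.png

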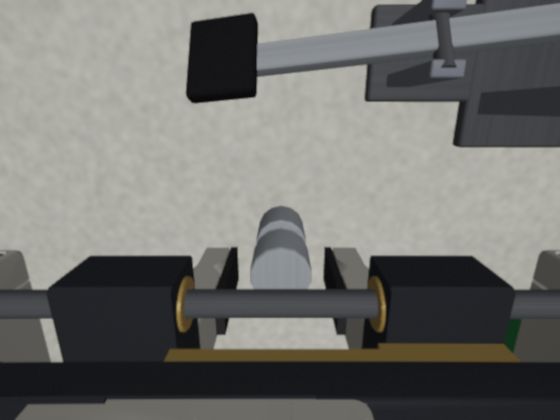

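The canister now stands upright (0.2°) at (281,250) between the fingers. I'll regrip it.

>>> play_rows:
  targets:
    - [[0.004, 0, 0, 0], [0.004, 0, 0, 0], [0.004, 0, 0, 0], [0.004, 0, 0, 0], [0.004, 0, 0, 0]]
  grip: 255
  newtons: 20

```text
t: 15.05
eef_pos: [0.707, -0.2451, 0.2265]
ee_rot: [3.142, -0.0, -3.062]
force: [-2.1, 0.6, 1.3]
width: 0.0293
```

>>> play_rows:
  targets:
    - [[0, 0, 0, 0], [0, 0, -0.03, 0], [0, 0, -0.09, 0], [0, 0, -0.15, 0], [0, 0, -0.21, 0]]

```text
t: 15.68
eef_pos: [0.7069, -0.245, 0.4379]
ee_rot: [3.141, -0.0, -3.062]
force: [1.2, -0.1, -2.2]
width: 0.0296
```

```bash
python3 -c "
from top import *
top()
im,W=cloud('top'); np.save('t2.npy',W); cv2.imwrite('pics/t2.png',im[:,:,::-1])
B=W[170:250,190:305]; 
m=(abs(B[...,2]-.115)<.012)
v,u=np.nonzero(m); print(len(u))
for r in range(170,250,4): print(r,''.join('%4d'%(1000*z) if z==z else ' nan' for z in W[r,196:300:4,2]))
shift([.45,.21,.44],None)
"
```

```text
[ 0.7069 -0.245   0.4379] [ 1.2 -0.1 -2.2] 0.0296
n 2435
inl 1341 n(tool) [ 0.02  -0.001 -1.   ] tilt deg about y 1.1 x -0.0023 0.0141 y -0.0133 0.0135 c [ 0.005   0.0002 -0.0043]
px 252 308 238 288
1475
170   -1   0   0   0   0   0   0  -2   0  -4   0   0  -1  -4   1  -3   0  -3  -3  -1   2  -2   0   0  -1  -4
174    0   0   2   1  -3  -3  -1   0  -3   1  -1  -1   0   4   0  -2   0  -2   0   0   2   0  -1   2   0   0
178    2   0  -3   3   1   0  -1   0   2 nan  -1  -2   0   0  -1   0  -1  -1   0   0  -2  -1  -3   0  -1  -2
182   -1  -1  -1   0  -2  -1   0  -2   0   1  -1   2  -1  -3  -1  -3  -3  -2  -4  -2  -1  -1   1  -2   0  -1
186    3   0   0   0   0   0  -1  -2  -4   0   0   1  -3  -1   0   1   0  -1   0  -1   0   0   0   1   1  -2
190   -4   2  -2 114 114 112 111 114   5   6   7   8   1  -1  -2  -1   0  -3  -3  -1   0  -1   0   0   0  -1
194   -1   0   0 115 111 112 114 109  65  13   6   6  -2  -1   0   0   0   0   9 115 114  -4  -2   0  -1   2
198   -2  -3   0 111 116 112 114 113   7   5   5   6   0   1   2  -3   1  -3   4 112 115 115 115 114   7   9
202   -1   0   0 114 114
[... 628 characters left out ...]
9
226    0 112 115   6   8  13   7   7   8   5   7   5   1  -2   3  -4   0  -1 114 114  11  85 114 113   8   9
230   -4 113 113  85  82  80  10   6   8   4   6   7   2   1  -1  -1  -1 115 113 115   5   7 112 113   8   4
234    0   0   0   0   0   0   1   0  -1  -1   0   0   0  -2   3  -2   0 115   9   6   3   9 116 116   7   4
238    0  -2  -2  -2   0  -3   3  -1   0  -1   0   1   0  -2   1   0   0 113  87  83  80   5   6  10   8   5
242    0   0   0  -1   1   0   0   0  -2  -2   0  -3   0  -5  -1  -1  -2   0   0  -1   1   0  -4   0  -1  -2
246    0   2  -1   2   2  -1  -3   0   0   0   0   0  -2   0   1   0   1  -1  -1  -2   2  -2  -1   0   0  -1
shift mm [220.4 475.    0.8] turn 0 q6 -1.42
```

The top depth map confirms the free grey fork: plate at z≈115 mm, slot empty at about (212,215), keeper arm at about (210,230). I'll go there and measure from close by.

>>> play_rows:
  targets:
    - [[0.01, 0.04, 0, 0], [0.02, 0.1, 0, 0], [0.025, 0.16, 0, 0], [0.03, 0.22, 0, 0], [0.035, 0.28, 0, 0]]

```text
t: 16.4
eef_pos: [0.6492, 0.0331, 0.436]
ee_rot: [3.141, -0.0, -3.062]
force: [1.4, 1.0, -2.9]
width: 0.0298
```

>>> play_rows:
  targets:
    - [[0, 0.06, 0, 0], [0, 0.12, 0, 0], [0, 0.17, 0, 0], [0, 0.2, 0, 0], [0, 0.2, 0, 0]]

```text
t: 17.02
eef_pos: [0.6334, 0.233, 0.4354]
ee_rot: [3.142, -0.001, -3.059]
force: [-0.2, -0.9, -1.1]
width: 0.0299
```

```bash
cat > stand.py <<'E'
from top import *
from scipy.optimize import minimize
def H(W,cam,seed):
    m=(abs(W[...,2]-.1145)<.004)&(np.hypot(W[...,0]-seed[0],W[...,1]-seed[1])<.075)
    P=W[m]; print(cam,"n",len(P),"z",np.median(P[:,2]).round(4))
    # raster model: +1 inside plate, penalise in slot / outside
    def cost(t):
        c,s=np.cos(t[2]),np.sin(t[2]); d=P[:,:2]-t[:2]; x=c*d[:,0]+s*d[:,1]; y=-s*d[:,0]+c*d[:,1]
        sd=np.hypot(np.minimum(x-0,0),y)  # dist to slot centreline (x<=0)
        slot=np.clip(9-1000*sd,0,9); slot=np.where(x<-.033,0,slot)
        out=np.clip(1000*(abs(y)-.024),0,8)+np.clip(1000*(-.032-x),0,8)
        k=np.where(np.hypot(x+.044,y-.030)<.014,0,1)
        return np.mean(k*(slot+out))
    best=None
    for dx in (-.03,-.02,-.01,0,.01):
      for dy in (-.01,0,.01):
        for a in (-.3,-.15,0,.15,.3):
          r=minimize(cost,[seed[0]+dx,seed[1]+dy,a],method="Nelder-Mead",options=dict(xatol=1e-4,fatol=1e-5))
          if best is None or r.fun<best.fun: best=r
    t=best.x; print("seat",t[:2].round(4),"yaw deg",np.degrees(t[2]).round(2),"cost",round(best.fun,3))
    c,s=np.cos(t[2]),np.sin(t[2]); d=P[:,:2]-t[:2]; x=c*d[:,0]+s*d[:,1]; y=-s*d[:,0]+c*d[:,1]
    k=(x>-.03)&(x<-.003); f=lambda a:np.percentile(a,[2,98]).round(4)
    print("prong +y",f(y[k&(y>0)]),"prong -y",f(y[k&(y<0)]),"x min, in slot line",x.min().round(4),np.sort(x[abs(y)<.003])[:4].round(4))
    return t
E
python3 -c "
from stand import *
top()
im,W=cloud('wrist'); np.save('w9.npy',W)
print([(np.round(r['xyz'],3).tolist(),round(r['score'],2)) for r in finder.find_in('wrist','stand_free')])
H(W,'wrist',(.56,.24)); H(np.load('t2.npy'),'top',(.56,.24))
"
```

```text
[0.6334 0.233  0.4354] [-0.2 -0.9 -1.1] 0.0299
n 2437
inl 1355 n(tool) [ 0.015 -0.005 -1.   ] tilt deg about y 0.9 x -0.0023 0.0144 y -0.0133 0.0135 c [ 0.0051  0.0002 -0.0043]
px 252 308 237 288
[([0.558, 0.253, 0.109], 0.93), ([0.652, 0.38, 0.011], 0.9), ([0.51, 0.269, 0.083], 0.3)]
wrist n 4585 z 0.1147
seat [0.5544 0.2516] yaw deg -3.29 cost 1.009
prong +y [0.0076 0.0297] prong -y [-0.0252 -0.0106] x min, in slot line -0.0499 [0.008  0.008  0.0081 0.0082]
top n 751 z 0.1141
seat [0.556  0.2495] yaw deg -2.44 cost 1.095
prong +y [0.0087 0.0306] prong -y [-0.0248 -0.0097] x min, in slot line -0.0501 [0.0055 0.0055 0.0057 0.0077]
```

```bash
sed -i 's/np.clip(1000\*(abs(y)-.024),0,8)+/np.where((y>0)\&(x<.012),0,np.clip(1000*(abs(y)-.024),0,8))+/; s/k=np.where(np.hypot(x+.044,y-.030)<.014,0,1)/k=np.where((x<-.015)\&(y>.016),0,1)/' stand.py
python3 -c "
from stand import *
t=H(np.load('w9.npy'),'wrist',(.56,.24)); H(np.load('t2.npy'),'top',(.56,.24))
# lateral edges of slot per x-slice
W=np.load('w9.npy'); d=W-[t[0],t[1],0]; c,s=np.cos(t[2]),np.sin(t[2]); x=c*d[...,0]+s*d[...,1]; y=-s*d[...,0]+c*d[...,1]
m=(abs(W[...,2]-.1145)<.004)
for a in np.arange(-.05,.05,.008):
  k=m&(abs(x-a)<.004)&(abs(y)<.045); yy=np.sort(y[k]); g=np.diff(yy)
  if len(yy)>5:
    i=g.argmax(); print('x %.3f y %.4f..%.4f | %.4f..%.4f'%(a,yy[0],yy[i],yy[i+1],yy[-1]))
shift([t[0]-.09*c,t[1]-.09*s,.36],t[2]-np.pi)
"
```

```text
wrist n 4585 z 0.1147
seat [0.5977 0.1755] yaw deg -15.13 cost 0.0Traceback (most recent call last):
  File "<string>", line 3, in <module>
    t=H(np.load('w9.npy'),'wrist',(.56,.24)); H(np.load('t2.npy'),'top',(.56,.24))
  File "stand.py", line 23, in H
    print("prong +y",f(y[k&(y>0)]),"prong -y",f(y[k&(y<0)]),"x min, in slot line",x.min().round(4),np.sort(x[abs(y)<.003])[:4].round(4))
                                              ~^^^^^^^^^^^^
  File "stand.py", line 22, in <lambda>
    k=(x>-.03)&(x<-.003); f=lambda a:np.percentile(a,[2,98]).round(4)
                                     ~~~~~~~~~~~~~^^^^^^^^^^
    return _quantile_unchecked(
        a, q, axis, out, overwrite_input, method, keepdims, weights)
    return _ureduce(a,
                    func=_quantile_ureduce_func,
    ...<5 lines>...
                    overwrite_input=overwrite_input,
                    method=method)
    r = func(a, **kwargs)
    result = _quantile(arr,
                       quantiles=q,
    ...<2 lines>...
                       out=out,
                       weights=wgt)
    slices_having_nans = np.isnan(arr[-1, ...])
                                  ~~~^^^^^^^^^
IndexError: index -1 is out of bounds for axis 0 with size 0
```

```bash
cat > edges.py <<'E'
import numpy as np
def edges(W,t):
    d=W-[t[0],t[1],0]; c,s=np.cos(t[2]),np.sin(t[2]); x=c*d[...,0]+s*d[...,1]; y=-s*d[...,0]+c*d[...,1]
    m=(abs(W[...,2]-.1145)<.004)
    for a in np.arange(-.03,.05,.006):
      k=m&(abs(x-a)<.003)&(abs(y)<.045); yy=np.sort(y[k])
      if len(yy)>5:
        g=np.diff(yy); i=g.argmax(); print('x %.3f y %.4f..%.4f | %.4f..%.4f  gapmid %.4f'%(a,yy[0],yy[i],yy[i+1],yy[-1],(yy[i]+yy[i+1])/2))
    for sgn in (-1,1):
        k=m&(abs(y-sgn*.014)<.003)&(abs(x)<.07); print("tip x at y",sgn*.014,np.sort(x[k])[:3].round(4))
    k=m&(abs(y)<.003)&(abs(x)<.07); print("slot end",np.sort(x[k])[:5].round(4))
E
python3 -c "
from edges import *
edges(np.load('w9.npy'),(.5544,.2516,np.radians(-3.29)))
edges(np.load('t2.npy'),(.5544,.2516,np.radians(-3.29)))
"
```

```text
x -0.030 y -0.0260..-0.0110 | 0.0068..0.0311  gapmid -0.0021
x -0.024 y -0.0256..-0.0107 | 0.0072..0.0311  gapmid -0.0018
x -0.018 y -0.0253..-0.0104 | 0.0075..0.0226  gapmid -0.0015
x -0.012 y -0.0253..-0.0103 | 0.0077..0.0226  gapmid -0.0013
x -0.006 y -0.0250..-0.0101 | 0.0079..0.0230  gapmid -0.0011
x -0.000 y -0.0245..-0.0098 | 0.0080..0.0233  gapmid -0.0009
x 0.006 y -0.0245..-0.0073 | -0.0054..0.0236  gapmid -0.0064
x 0.012 y -0.0242..0.0206 | 0.0211..0.0236  gapmid 0.0208
x 0.018 y -0.0237..0.0174 | 0.0178..0.0239  gapmid 0.0176
x 0.024 y -0.0238..0.0136 | 0.0142..0.0243  gapmid 0.0139
x 0.030 y -0.0234..0.0139 | 0.0144..0.0245  gapmid 0.0141
x 0.036 y -0.0232..0.0231 | 0.0235..0.0248  gapmid 0.0233
x 0.042 y -0.0231..0.0182 | 0.0188..0.0251  gapmid 0.0185
x 0.048 y -0.0226..0.0170 | 0.0174..0.0252  gapmid 0.0172
tip x at y -0.014 [-0.0324 -0.0322 -0.032 ]
tip x at y 0.014 [-0.0333 -0.0332 -0.033 ]
slot end [0.008  0.008  0.0082 0.0082 0.0084]
x -0.030 y -0.0275..-0.0120 | 0.0055..0.0305  gapmid -0.0033
x -0.024 y -0.0270..-0.0117 | 0.0059..0.0300  gapmid -0.0029
x -0.018 y -0.0273..-0.0136 | 0.0062..0.0199  gapmid -0.0037
x -0.012 y -0.0266..-0.0137 | 0.0066..0.0204  gapmid -0.0036
x -0.006 y -0.0267..-0.0135 | 0.0067..0.0209  gapmid -0.0034
x -0.000 y -0.0260..-0.0127 | 0.0074..0.0209  gapmid -0.0026
x 0.006 y -0.0259..-0.0038 | -0.0010..0.0209  gapmid -0.0024
x 0.012 y -0.0254..0.0052 | 0.0075..0.0210  gapmid 0.0064
x 0.018 y -0.0256..0.0146 | 0.0170..0.0216  gapmid 0.0158
x 0.024 y -0.0249..-0.0097 | -0.0074..0.0222  gapmid -0.0085
x 0.030 y -0.0251..0.0066 | 0.0090..0.0222  gapmid 0.0078
x 0.036 y -0.0250..0.0086 | 0.0109..0.0224  gapmid 0.0098
x 0.042 y -0.0244..-0.0134 | -0.0109..0.0229  gapmid -0.0121
x 0.048 y -0.0246..0.0003 | 0.0029..0.0230  gapmid 0.0016
tip x at y -0.014 [-0.0318 -0.0318 -0.0298]
tip x at y 0.014 [-0.0329 -0.0328 -0.0308]
slot end [0.0071 0.0072 0.0074 0.0094 0.0096]
```

Seat from the wrist edges: (0.5537, 0.2507), yaw −0.85°. I'm working out the pre-insert pose 90 mm in front of the mouth.

```bash
python3 -c "
from h import *
shift([.4637,.2520,.3005],np.radians(-.85-180))"
```

```text
shift mm [167.8  35.4 135.6] turn 5.4 q6 -2.13
```

>>> play_rows:
  targets:
    - [[0.05, 0.01, 0, 2], [0.1, 0.02, 0, 4], [0.15, 0.03, 0, 5.4], [0.168, 0.035, 0.03, 5.4], [0.168, 0.035, 0.06, 5.4]]

```text
t: 17.8
eef_pos: [0.4625, 0.251, 0.3771]
ee_rot: [3.139, 0.002, 3.127]
force: [0.1, -0.4, -2.1]
width: 0.0296
```

>>> play_rows:
  targets:
    - [[0, 0, 0.02, 0], [0, 0, 0.04, 0], [0, 0, 0.04, 0], [0, 0, 0.04, 0]]

```text
t: 18.3
eef_pos: [0.4641, 0.2516, 0.3374]
ee_rot: [3.141, 0.001, 3.127]
force: [0.7, -0.1, -1.9]
width: 0.0298
```

```bash
python3 -c "
from top import *
top()
from edges import *
shift([.4637,.2520,.3005],np.radians(-.85-180))
im,W=cloud('wrist'); np.save('w10.npy',W)
edges(cloud('top')[1],(.5537,.2507,np.radians(-.85)))
"
```

```text
[0.4641 0.2516 0.3374] [ 0.7 -0.1 -1.9] 0.0298
n 2404
inl 1305 n(tool) [ 0.029 -0.008 -1.   ] tilt deg about y 1.7 x -0.002 0.0143 y -0.0132 0.0135 c [ 0.0052  0.     -0.0043]
px 252 308 239 288
shift mm [ 0.4  0.1 37.1] turn 0.0 q6 -2.45
x -0.030 y -0.0253..-0.0098 | 0.0079..0.0330  gapmid -0.0010
x -0.024 y -0.0255..-0.0099 | 0.0072..0.0323  gapmid -0.0014
x -0.018 y -0.0255..-0.0103 | 0.0078..0.0214  gapmid -0.0013
x -0.012 y -0.0255..-0.0119 | 0.0080..0.0216  gapmid -0.0019
x -0.006 y -0.0253..-0.0122 | 0.0077..0.0217  gapmid -0.0022
x -0.000 y -0.0232..-0.0119 | 0.0078..0.0221  gapmid -0.0020
x 0.006 y -0.0257..0.0006 | 0.0035..0.0215  gapmid 0.0020
x 0.012 y -0.0255..-0.0031 | -0.0005..0.0217  gapmid -0.0018
x 0.018 y -0.0253..-0.0011 | 0.0015..0.0222  gapmid 0.0002
x 0.024 y -0.0253..-0.0190 | -0.0165..0.0218  gapmid -0.0178
x 0.030 y -0.0252..-0.0143 | -0.0119..0.0217  gapmid -0.0131
x 0.036 y -0.0256..-0.0057 | -0.0031..0.0222  gapmid -0.0044
x 0.042 y -0.0252..-0.0142 | -0.0118..0.0221  gapmid -0.0130
x 0.048 y -0.0252..-0.0096 | -0.0073..0.0222  gapmid -0.0085
tip x at y -0.014 [-0.0318 -0.0297 -0.0297]
tip x at y 0.014 [-0.0317 -0.0316 -0.0294]
slot end [0.0077 0.0079 0.008  0.01   0.0103]
```

>>> play_rows:
  targets:
    - [[0, 0, 0.02, 0], [0, -0.0005, 0.037, 0], [-0.01, -0.0005, 0.037, 0], [-0.02, -0.0005, 0.037, 0], [-0.03, -0.0005, 0.037, 0]]

```text
t: 19.08
eef_pos: [0.4948, 0.2513, 0.3004]
ee_rot: [3.141, 0.001, 3.127]
force: [0.1, -0.7, -1.9]
width: 0.0295
```

>>> play_rows:
  targets:
    - [[-0.007, 0, 0, 0], [-0.014, 0, 0, 0], [-0.021, 0, 0, 0], [-0.028, 0, 0, 0], [-0.028, 0, 0, 0]]

```text
t: 19.7
eef_pos: [0.522, 0.2507, 0.2994]
ee_rot: [-3.142, 0.0, 3.127]
force: [0.2, -0.2, -2.2]
width: 0.0295
```

Forces are clean. Continuing to the end of the slot, 32 mm more.

>>> play_rows:
  targets:
    - [[-0.007, 0, 0, 0], [-0.014, 0, 0, 0], [-0.021, 0, 0, 0], [-0.028, 0, 0, 0], [-0.032, 0, 0, 0]]

```text
t: 20.32
eef_pos: [0.5541, 0.2502, 0.2994]
ee_rot: [-3.142, -0.0, 3.127]
force: [-4.1, 0.2, 0.8]
width: 0.0291
```

>>> play_rows:
  targets:
    - [[-0.001, 0, 0, 0], [-0.001, 0, 0.0015, 0], [-0.001, 0, 0.0025, 0], [-0.001, 0, 0.0025, 0]]

```text
t: 20.82
eef_pos: [0.5542, 0.2501, 0.2974]
ee_rot: [-3.141, -0.0, 3.128]
force: [-5.0, -0.1, 3.1]
width: 0.0297
```

```bash
python3 -c "
from top import *
top()
im,W=cloud('top')
c,s=np.cos(-.015),np.sin(-.015); d=W-[.5537,.2507,0]; x=c*d[...,0]+s*d[...,1]; y=-s*d[...,0]+c*d[...,1]
m=(W[...,2]>.06)&(W[...,2]<.1)&(x>-.06)&(x<.0)&(abs(y)<.04)
print('keeper pts',np.c_[x[m],y[m],W[...,2][m]].round(3).tolist())
"
```

```text
[0.5542 0.2501 0.2974] [-5.  -0.1  3.1] 0.0297
n 2422
inl 1335 n(tool) [ 0.016 -0.01  -1.   ] tilt deg about y 0.9 x -0.0022 0.0137 y -0.0133 0.0135 c [ 0.005   0.0002 -0.0043]
px 252 308 239 288
keeper pts [[-0.04, 0.026, 0.091], [-0.04, 0.014, 0.076], [-0.04, 0.011, 0.078], [-0.04, 0.008, 0.08], [-0.04, 0.006, 0.078], [-0.04, 0.004, 0.078], [-0.042, 0.027, 0.088], [-0.042, 0.025, 0.087], [-0.042, 0.023, 0.088], [-0.042, 0.02, 0.088], [-0.042, 0.02, 0.081], [-0.042, 0.017, 0.082], [-0.042, 0.014, 0.084], [-0.042, 0.013, 0.081], [-0.042, 0.01, 0.081], [-0.042, 0.008, 0.081], [-0.042, 0.006, 0.08], [-0.042, 0.003, 0.082], [-0.042, 0.001, 0.08], [-0.044, 0.027, 0.09], [-0.044, 0.025, 0.087], [-0.044, 0.024, 0.084], [-0.044, 0.022, 0.082], [-0.044, 0.018, 0.086], [-0.044, 0.017, 0.084], [-0.044, 0.015, 0.08], [-0.044, 0.013, 0.082], [-0.044, 0.01, 0.08], [-0.044, 0.009, 0.075], [-0.044, 0.006, 0.079], [-0.044, 0.004, 0.078], [-0.047, 0.027, 0.09], [-0.046, 0.025, 0.087], [-0.049, 0.03, 0.084], [-0.049, 0.027, 0.091]]
```

The keeper reads shut (a straight line at x≈−42 mm from y=30 down to 3 mm). The head rests on the plate at the slot's end. Releasing and backing up.

>>> play_rows:
  targets:
    - [[0.001, 0, 0, 0], [0.001, 0, 0, 0]]
  newtons: 4

```text
t: 21.18
eef_pos: [0.5539, 0.2502, 0.2974]
ee_rot: [3.141, 0.001, 3.128]
force: [-0.3, -0.5, 1.7]
width: 0.0295
```

>>> play_rows:
  targets:
    - [[0, 0, 0, 0], [0, 0, 0, 0], [0, 0, 0, 0], [0, 0, 0, 0], [0, 0, 0, 0]]
  grip: 100

```text
t: 21.8
eef_pos: [0.5536, 0.2502, 0.297]
ee_rot: [3.142, 0.0, 3.127]
force: [-0.8, -0.3, -0.1]
width: 0.0532
```

>>> play_rows:
  targets:
    - [[0, 0, -0.01, 0], [0, 0, -0.03, 0], [0, 0, -0.07, 0], [0.03, 0, -0.11, 0], [0.08, 0, -0.14, 0]]

```text
t: 22.42
eef_pos: [0.4736, 0.2514, 0.439]
ee_rot: [3.141, 0.001, 3.126]
force: [-1.1, 1.8, 0.2]
width: 0.053
```

>>> play_rows:
  targets:
    - [[-0.05, 0, 0, 0], [-0.11, 0, 0, 0], [-0.15, 0, 0, 0], [-0.15, 0, 0, 0]]

```text
t: 22.92
eef_pos: [0.6257, 0.2488, 0.436]
ee_rot: [-3.14, -0.001, 3.125]
force: [-0.5, -0.1, -0.3]
width: 0.0534
```

```bash
python3 -c "
from look import *
p,R,s=pose(); print(s['t'],p,s['force'],s['width'])
im,W=cloud('wrist'); im2,W2=cloud('top')
cv2.imwrite('pics/fin.png',np.hstack([cv2.resize(im[:300],(420,315))[:, :, ::-1],cv2.resize(im2[160:265,180:300],(360,315),interpolation=cv2.INTER_CUBIC)[:,:,::-1]]))
for n,V in (('wrist',W),('top',W2)):
  c,sn=np.cos(-.015),np.sin(-.015); d=V-[.5537,.2507,0]; x=c*d[...,0]+sn*d[...,1]; y=-sn*d[...,0]+c*d[...,1]
  m=(V[...,2]>.135)&(np.hypot(x,y)<.03); print(n,'head top c',x[m].mean(),y[m].mean(),V[...,2][m].mean(),m.sum())
  A=np.c_[x[m],y[m],np.ones(m.sum())]; print('slope',np.linalg.lstsq(A,V[...,2][m],rcond=None)[0][:2].round(3))
  k=(V[...,2]>.07)&(V[...,2]<.095)&(abs(x+.044)<.02)&(abs(y-.012)<.02); print('keeper',k.sum(),x[k].min(),x[k].max(),y[k].min(),y[k].max())
"
```

```text
22.925 [0.62569885 0.24881643 0.43602314] [-0.52530302 -0.06390587 -0.27796629] 0.053375313428009
wrist head top c 0.0014735161765679157 -0.0001784031912140422 0.14267605709421244 1020
slope [ 0.    -0.004]
keeper 151 -0.04606725842517571 -0.03986346354671183 0.0036175979546817167 0.02468781846245493
top head top c 0.01404975955628532 0.005173892355910065 0.6152121994001638 3025
slope [7.166 6.113]
keeper 35 -0.048760978357258386 -0.039588514256377404 0.0012403477054684833 0.029290582370378935
```

View pics/fin.png

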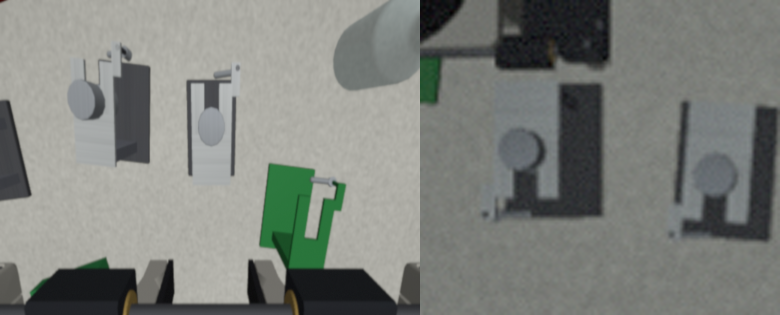

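The canister hangs level in the grey fork (wrist view (211,126)), with the keeper shut across the mouth at (225,72). The robot is clear of everything. Handing in.

```bash
python3 -c "
from station import job_done
print(job_done())"
```

```text
the job is handed in; nothing more can be done
None
```

The canister hangs in the empty grey fork stand with the keeper shut behind it. I handed the job in at about 23 s of the 64 s allowed.

**What I did:**
- I pressed the ejector lever down to its stop, where the wrist read about 49 N vertical (54 N in all). The head rose 28 mm.
- I gripped the head and drew the canister out along the bore.
- The tool cannot tilt, so the canister came out still leaning 30°. I eased the grip so it swung down, then stood it briefly on free bench behind the block and regripped it upright.
- I pushed it to the end of the slot, past the keeper, and let go.

**Last checks, from the wrist camera:**
- **Canister:** the head's top is level at 142.7 mm height, against 143 mm expected, and 1.5 mm past my seat estimate, inside the slot's play.
- **Keeper:** it lies straight across the mouth. The top camera shows the same.
- **Gripper:** it is open and well clear of everything.

**Disagreements and gaps:**
- The scene camera's positions were about 15–20 mm off from the top and wrist cameras, so I used it only to judge the canister's lean.
- In the final check the top camera's head-height figure was useless because the gripper was in view.
- I did not measure the other objects again at the end. The hung canister still looked in place in the last picture, and I noticed no contact with anything else.

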